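Wedge the bench scale level

ROBOT

A 6-joint arm with a two-finger parallel gripper is mounted at the origin on a cart in front of the work surface, level with it; the furniture and walls round the work are solid. World frame = base frame: x ahead of the robot, y to its left, z up, the work surface at z = 0. Lengths are in m, angles in rad, forces in N, time in s.
With the tool pointing down it reaches from about 0.3 to 0.875 m from the base axis. Payload 4.2 kg.
Tool frame: the origin (TCP) lies on the centre line of the jaws, within the pads' length; the fingertips stand 25 mm ahead of it and the grasp point (between the pads) lies 6 mm ahead of it; z points along the fingers, y is the line along which they close (so a half turn about z gives the same grasp; the last joint's range is limited). The gripper opens to 85 mm and grips with 20 to 120 N. Pads are 22 mm wide; open, the fingers measure 114 mm over their backs; the gripper's body (76 mm by 85 mm) begins 54 mm behind the grasp point. The pads swing forward as they close: fully open they stand 13 mm farther back than shut.
Start: joints at [1.174, 0.32, 1.565, -0, 1.257, -0.02], TCP at [0.212, 0.535, 0.256] pointing down, gripper open.
Joint ranges: [-3.11, 3.11], [-0.84, 2.01], [0.21, 2.61], [-1.34, 4.49], [0.05, 2.63], [-2.56, 2.56]. Speed limits (rad/s): [2.57, 2.57, 3.14, 3.14, 3.14, 3.14].

INTERFACE

Orientations are given as a unit quaternion [x, y, z, w].
In Python, from plant import bot, release, close, kin, sensors, optics, ticket, spotter gives the robot as it stands. Calls block until the motion is done:
- bot.move_to(position, orientation): joint-space move of the TCP to a pose.
- bot.move_straight(position, rot=None, velocity=0.15): straight line of the TCP; rot=None keeps the orientation; velocity is the mean speed in m/s.
- bot.move_joints(angles): joint-space move.
- release() and close(effort=None): open the fingers fully, or close them until they stop; effort is the grip in N (None keeps the last).
- bot.hold(seconds).
- kin.ik(position, orientation): joint angles nearest the present ones, or None.
- sensors.sense(): the state.
- optics.grab_frame(name): name is "scene" or "top" or "wrist"; returns a dict with "image" (480x640x3 uint8, red, green, blue), "z_map" (480x640 float32, m along the optical axis (not along the pixel's ray), 0 where there is no reading), "fovy" (degrees; the focal length in pixels is half the picture's height over the tangent of half this angle, whatever the lens; pixels are square), "cx", "cy" (the principal point, pixels), "cam_to_world" (4x4, takes a point from camera to world coordinates); the wrist camera has in their place "tool_from_camera" (4x4, takes a point from camera to tool coordinates, whose origin is the TCP and whose axes are the flange's). Camera axes: x right, y down, z forward; pixel columns grow to the right and rows downward; lengths in m; the calibration is good to about 2 mm. A picture is of the moment at which its call begins: read the wrist's pose just before it.
A pose or a line that the arm cannot do raises bot.PlanningError and nothing moves.
- ticket.hand_in(): hands the job in; it is judged then, once.
Trained networks look in a picture, given as the dict that the camera call returned (one of the last four; its "shot" number tells which), for a name from the list of things; names that differ only in an ending like _2 or _b are one class to them, and where a whole thing is asked for, a point or a joint stands for the part that bears it (a point fixed in the world has none). Each returns a list of dicts, best first, with "conf" (0 to 1); they miss things now and then, are a little off and sometimes report something else, mostly with a low value. They report only what shows in the picture. A call takes as long as a camera call.
- spotter.regions_of(picture, query): "region" (480x640 bool, what is visible of it) and "extent" ([left, top, right, bottom] in pixels, round what is visible of it).
- spotter.landmark_of(picture, query): "pixel" ([row, column] in pixels: a listed point, or the origin of a listed thing).
The state is a dict: "clock": time; "joint_positions": joint angles; "joint_vel": joint speeds; "joint_efforts": joint torques, N m; "ee_pos": TCP position; "orientation": TCP orientation; "force": force on the tool from outside, world axes, zero at the start; "ft_torque": the same for the moment, N m; "gripper_width": finger opening in m; "gripper_force": force on a finger pad.
Only numpy, scipy, OpenCV 4.12 (cv2) and the standard library are available. Lean on these libraries where they do the work, as an engineer would, in place of code of your own. Each camera call takes 0.05 s, during which the arm holds its last target. There are 200 camera calls.

TASK

The bench scale leans forward because its two front feet have worn short. Fetch the wooden wedge, lay it flat on the bench in front of the middle of the scale's front edge with the thin end towards the gap, and let go of it; then, without gripping it, push it in by its thick end until the scale stands level on it. Do not touch or shift the scale, and leave the other things where they are.

Things in the scene. Friction and masses are not known exactly. Their poses are not given: they have to be found in the camera images.
- scale: Loose bench scale, 1.5 to 2.3 kg: grey housing 190 (x) by 200 (y) by 30 mm, steel pan on top (top at z = 62 mm), console 40 mm deep along the back, to z = 104 mm. Origin: on the bench under its middle when level; x from its front (robot side) to its back, y left, z up. Starts leaning forward 0.098 rad. Between its front feet 136 mm are free.
- scale_edge (a point): Middle of the lower front edge of the housing (scale frame x = -95, y = 0, z = 24 mm), axes as the scale; the wedge goes under here along the scale's +x. At the start it is about 8 mm above the bench, when level 24 mm. Front feet: 24 mm across, 20 mm behind this edge, 80 mm to either side, worn down to 9 mm below the housing.
- scale_pan (a point): Middle of the top of the pan (scale frame x = -24, y = 0, z = 62 mm), axes as the scale. The scale tips about the fronts of its two tall rubber back feet (scale frame x = +65, y = -80 and +80, z = 0 mm), 160 mm behind the front edge. Most of its weight is on the back feet, which keep it from sliding while the wedge is pushed in.
- wedge: Loose solid wooden wedge, 170 mm long (x), 44 mm wide (y), vertical sides, about 0.1 kg, centre of mass 25 to 30 mm behind its middle. Flat underside; the top slopes evenly from 37 mm high at the thick end (x = -85 mm) to 3 mm at the thin end (x = +85 mm), 1 in 5. Origin: centre of the underside; x points to the thin end, z up. It stays where it is pushed to.
- wedge_toe (a point): Middle of the wedge's thin end, at its underside (wedge frame x = +85, z = 0 mm), axes as the wedge.
- wedge_heel (a point): Middle of the wedge's flat vertical thick end, where it is pushed (wedge frame x = -85, z = 18 mm), axes as the wedge. Pushing takes 5 to 15 N. The scale is level when about 65 mm of the wedge still stand out in front of its edge; each further 8 mm tips it by 0.01 rad, and it can be pushed too far.
- batten: Loose flat batten of the same wood, 170 by 44 by 20 mm, not tapered; bystander. Origin: centre of the underside. It lies to one side of the bench and the wedge to the other; which is where changes.
- stapler: Dark grey stapler, 38 by 140 by 53 mm, bystander; origin: centre of the underside.
- box_pins: Small green cardboard box, 61 by 60 by 35 mm, bystander; origin: centre of the underside.
- tape_electrical: Small roll of black tape, 53 mm across, 19 mm high, lying flat, bystander; origin: centre of the underside.

How it is judged:
On the way:
1. the wedge lies flat on the bench before the middle of the scale's front edge (within 30 mm), thin end towards it and at most 200 mm off, let go, while the scale still leans (x of wedge_toe in the frame of scale_edge between -0.2 and 0.04 m and y of wedge_toe in the frame of scale_edge between -0.03 and 0.03 m and x of wedge_heel in the frame of scale_edge below -0.12 m and angle between the x axis of wedge and the x axis of scale, either way round below 0.3 rad and angle between wedge's own z axis and vertical below 0.05 rad and height (world z) of wedge below 0.006 m and contact force between the fingers and wedge below 0.2 N and angle between scale's own z axis and vertical above 0.07 rad), for 0.2 s.
At the end, for the whole second after the job is handed in: The scale is level to 0.75 degree (0.0131 rad) and at rest, carried in front by the wedge, which lies flat under the middle of the front edge (thin end within 35 mm of the middle line, at least 60 mm in, thick end still at least 20 mm out) (angle between scale's own z axis and vertical below 0.0131 rad and contact force between wedge and scale above 1 N and x of wedge_toe in the frame of scale_edge above 0.06 m and y of wedge_toe in the frame of scale_edge between -0.035 and 0.035 m and x of wedge_heel in the frame of scale_edge below -0.02 m and angle between wedge's own z axis and vertical below 0.03 rad and linear speed of each of scale, wedge below 0.01 m/s); the robot touches nothing.
It fails at once if the wedge is gripped or pressed on top, not pushed at its thick end, while it raises the scale (angle between scale's own z axis and vertical below 0.08 rad and contact force between the fingers and wedge above 1 N and x of the grasp point in the frame of wedge between -0.07 and 0.1 m and y of the grasp point in the frame of wedge between -0.03 and 0.03 m and z of the grasp point in the frame of wedge below 0.05 m).
It fails at once if the robot touches the scale (contact force between any of the fingers, the arm and scale above 2 N).
It fails at once if the scale is shifted by more than 40 mm (distance of scale from where it was at the start of the episode above 0.04 m).
It fails at once if the batten, stapler, small box or roll of tape is moved by more than 30 mm (distance of any of batten, stapler, box_pins, tape_electrical from where it was at the start of the episode above 0.03 m).
It also fails if it takes over 56 s, if anything falls off the work surface, if the arm or the gripper's body presses on something with over 40 N, if the wrist force passes 120 N, or if a joint passes its speed limit or range.

## Working session

There is one attempt and no reset: what is moved stays moved. The work goes in short steps, each a Python script; the robot and the scene stay as the last script left them, time stands still between calls to the robot, and variables do not carry over. Pictures are saved under pics/ and viewed, at most 10 in all, crops included, and the job is handed in when it is done.

```bash
mkdir -p pics; cat > h.py <<'E'
import numpy as np, cv2
from plant import bot, release, close, kin, sensors, optics, ticket, spotter
def cloud(p,T=None):
    T=p["cam_to_world"] if T is None else T
    z=p["z_map"]; f=240/np.tan(np.radians(p["fovy"])/2)
    v,u=np.mgrid[:480,:640]
    P=np.stack([(u-p["cx"])*z/f,(v-p["cy"])*z/f,z],-1)
    return P@np.array(T)[:3,:3].T+np.array(T)[:3,3]
def save(p,n): cv2.imwrite(f"pics/{n}.png",p["image"][:,:,::-1])
E
python3 - <<'E'
from h import *
for n in ("top","scene"):
    p=optics.grab_frame(n); save(p,n+"0"); W=cloud(p)
    for q in ("wedge","batten","scale","stapler","box_pins","tape_electrical"):
        for r in spotter.regions_of(p,q)[:2]:
            m=r["region"]&(p["z_map"]>0); X=W[m]
            if len(X)<20: continue
            c,s,a=cv2.minAreaRect(X[X[:,2]>0.001][:,:2].astype(np.float32)*1000)
            print(n,q,round(r["conf"],2),[int(i) for i in r["extent"]],np.round(np.median(X,0),3),"z",np.round(np.percentile(X[:,2],[2,50,98]),3),np.round(c),np.round(s),round(a,1))
    for q in ("wedge_toe","wedge_heel","scale_edge","scale_pan"):
        for r in spotter.landmark_of(p,q)[:2]:
            i,j=[int(round(x)) for x in r["pixel"]]; print(n,q,round(r["conf"],2),i,j,np.round(W[i,j],3))
print(sensors.sense()["clock"])
E
```

```text
top wedge 0.66 [146, 244, 171, 318] [0.523 0.264 0.02 ] z [0.003 0.02  0.038] [530. 266.] [ 46. 169.] 89.2
top batten 0.77 [364, 260, 410, 337] [ 0.484 -0.244  0.02 ] z [0.001 0.02  0.024] [ 484. -246.] [ 50. 172.] 64.8
top batten 0.5 [148, 243, 176, 323] [0.523 0.264 0.02 ] z [0.001 0.02  0.038] [530. 270.] [ 57. 170.] 87.8
top stapler 0.96 [443, 206, 508, 244] [ 0.655 -0.44   0.047] z [0.005 0.047 0.055] [ 656. -445.] [139.  36.] 67.5
top box_pins 0.85 [358, 174, 393, 208] [ 0.738 -0.218  0.035] z [0.001 0.035 0.039] [ 744. -222.] [64. 72.] 69.0
top box_pins 0.43 [149, 243, 175, 323] [0.523 0.265 0.02 ] z [0.002 0.02  0.038] [531. 271.] [ 57. 171.] 89.2
top tape_electrical 0.58 [390, 198, 414, 222] [ 0.689 -0.287  0.018] z [-0.     0.018  0.022] [ 690. -287.] [49. 50.] 25.2
top tape_electrical 0.42 [361, 172, 393, 206] [ 0.738 -0.218  0.035] z [0.011 0.035 0.039] [ 740. -218.] [61. 61.] 69.0
top wedge_toe 0.85 246 169 [0.612 0.256 0.004]
top wedge_heel 0.65 319 159 [0.448 0.264 0.039]
top scale_pan 0.86 201 291 [ 0.708 -0.026  0.051]
top scale_pan 0.17 285 163 [0.523 0.262 0.021]
s
[... 374 characters left out ...]
 0.723 -0.034  0.054] z [0.012 0.054 0.106] [788.  -5.] [245. 316.] 89.9
scene stapler 0.75 [452, 274, 518, 330] [ 0.646 -0.452  0.04 ] z [0.003 0.04  0.052] [ 654. -448.] [139.  35.] 69.6
scene stapler 0.67 [273, 153, 378, 250] [ 0.723 -0.034  0.054] z [0.015 0.054 0.106] [736.  -7.] [242. 211.] 89.3
scene box_pins 0.89 [384, 218, 419, 251] [ 0.728 -0.224  0.033] z [0.003 0.033 0.037] [ 739. -221.] [62. 64.] 67.3
scene tape_electrical 0.59 [406, 253, 432, 275] [ 0.685 -0.29   0.016] z [-0.001  0.016  0.021] [ 695. -287.] [67. 50.] 15.1
scene wedge_toe 0.56 201 210 [0.61  0.264 0.004]
scene scale_edge 0.83 231 309 [ 0.634 -0.026  0.024]
scene scale_pan 0.72 205 325 [ 0.705 -0.029  0.055]
1.1
```

View pics/top0.png

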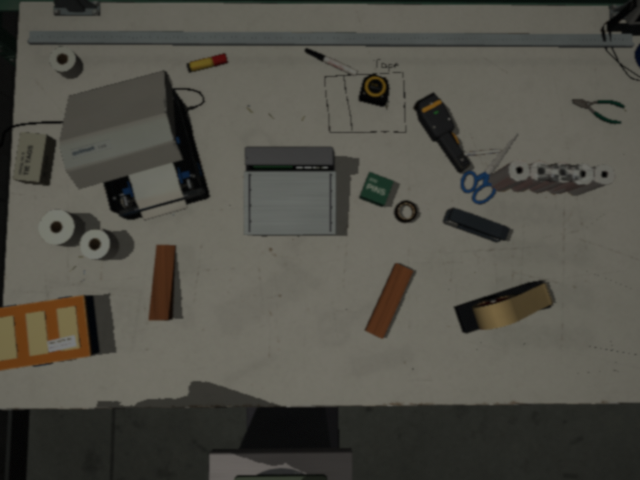

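```bash
python3 - <<'E'
from h import *
p=optics.grab_frame("top"); W=cloud(p)
X=W[(p["z_map"]>0)].reshape(-1,3)
# scale points: cluster around
m=(X[:,0]>0.55)&(X[:,0]<0.9)&(abs(X[:,1]+0.027)<0.145)&(X[:,2]>0.012)&(X[:,2]<0.12)
S=X[m]; print(len(S),S.min(0),S.max(0))
con=S[S[:,2]>0.08]; print("console",cv2.minAreaRect((con[:,:2]*1000).astype(np.float32)))
print("all",cv2.minAreaRect((S[:,:2]*1000).astype(np.float32)))
# front edge: per y-bin minimum x
ys=np.arange(-0.11,0.06,0.008); 
for k in (0,): 
    e=[(y,np.sort(S[abs(S[:,1]-y)<0.005][:,0])[:2].mean()) for y in ys if (abs(S[:,1]-y)<0.005).sum()>5]
e=np.array(e);print(np.round(e,3).tolist());print("fit",np.polyfit(e[:,0],e[:,1],1))
# side edges per x-bin
for x in np.arange(0.63,0.8,0.02):
    s=S[abs(S[:,0]-x)<0.006]; print(round(x,3),np.round([s[:,1].min(),s[:,1].max(),np.median(s[:,2])],3))
m=(abs(X[:,0]-0.53)<.11)&(abs(X[:,1]-0.264)<.05)&(X[:,2]>0.006)
w=X[m]; print("wedge",cv2.minAreaRect((w[:,:2]*1000).astype(np.float32)))
A=np.c_[w[:,:2],np.ones(len(w))]; t=w[:,2]>0; 
c=np.linalg.lstsq(A,w[:,2],rcond=None)[0]; print("slope",c,np.arctan2(-c[1],-c[0]))
E
```

```text
8074 [ 0.63355183 -0.12406686  0.0398099 ] [0.8199614  0.08135243 0.11103543]
console ((794.5069580078125, -21.28502655029297), (41.403316497802734, 189.44740295410156), 0.07191994041204453)
all ((726.89599609375, -21.37383270263672), (205.2293701171875, 186.455078125), 89.9056396484375)
[[-0.11, 0.634], [-0.102, 0.634], [-0.094, 0.634], [-0.086, 0.634], [-0.078, 0.634], [-0.07, 0.634], [-0.062, 0.634], [-0.054, 0.634], [-0.046, 0.634], [-0.038, 0.634], [-0.03, 0.634], [-0.022, 0.634], [-0.014, 0.634], [-0.006, 0.634], [0.002, 0.634], [0.01, 0.634], [0.018, 0.634], [0.026, 0.634], [0.034, 0.634], [0.042, 0.634], [0.05, 0.634], [0.058, 0.634]]
fit [0.00221632 0.63403859]
0.63 [-0.124  0.079  0.046]
0.65 [-0.123  0.081  0.048]
0.67 [-0.124  0.081  0.05 ]
0.69 [-0.124  0.081  0.052]
0.71 [-0.124  0.081  0.054]
0.73 [-0.124  0.081  0.056]
0.75 [-0.124  0.081  0.058]
0.77 [-0.124  0.081  0.061]
0.79 [-0.12   0.077  0.104]
wedge ((531.8866577148438, 260.00531005859375), (185.2439422607422, 86.7594223022461), 8.800370216369629)
slope [-0.17896771  0.10804258  0.08630025] -0.5431347171933012
```

The top picture shows the wedge at columns 150–175, rows 245–320, with its thick end towards the robot. The batten is at (387, 300), and the scale at columns 245–335, rows 147–236, square to the axes. I'll look at the wedge with the wrist camera next.

```bash
python3 - <<'E'
from h import *
from scipy.spatial.transform import Rotation as R
Q=[1,0,0,0]
print(kin.ik([0.50,0.264,0.25],Q))
bot.move_to([0.50,0.264,0.25],Q)
s=sensors.sense(); p=optics.grab_frame("wrist"); save(p,"w1")
T=np.eye(4);T[:3,:3]=R.from_quat(s["orientation"]).as_matrix();T[:3,3]=s["ee_pos"]
W=cloud(p,T@np.array(p["tool_from_camera"]))
for r in spotter.regions_of(p,"wedge")[:2]:
    m=r["region"]&(p["z_map"]>0); X=W[m]; X=X[X[:,2]>0.0015]
    print(r["conf"],r["extent"],cv2.minAreaRect((X[:,:2]*1000).astype(np.float32)),np.percentile(X[:,2],[1,50,99]))
    A=np.c_[X[:,:2],np.ones(len(X))]; k=np.ones(len(X),bool)
    for _ in range(5):
        c=np.linalg.lstsq(A[k],X[k,2],rcond=None)[0]; k=abs(A@c-X[:,2])<0.003
    print("slope",c,"yaw",np.arctan2(-c[1],-c[0]),k.mean())
for q in("wedge_toe","wedge_heel"):
    for r in spotter.landmark_of(p,q)[:1]:
        i,j=[int(round(x)) for x in r["pixel"]]; print(q,r["conf"],i,j,W[i,j])
print(s["clock"],s["ee_pos"],s["force"],s["joint_positions"])
E
```

```text
[ 4.65455500e-01  3.08598598e-01  1.59706174e+00 -4.44089210e-16
  1.23593232e+00  2.03625183e+00]
0.78 [291.9, 78.2, 341.2, 272.8] ((530.7183837890625, 265.4336853027344), (44.061588287353516, 170.31297302246094), 89.14794158935547) [0.00196223 0.01802458 0.03543715]
slope [-0.200649    0.00393026  0.12415366] yaw -0.01958522721724494 0.9998924152770307
wedge_toe 0.67 73 316 [ 0.618611    0.26436458 -0.0023714 ]
wedge_heel 0.79 266 312 [0.45058304 0.26777586 0.03509157]
2.9333 [0.49979425 0.26440587 0.25001513] [-1.5023535   0.49579857  0.17820166] [4.66138252e-01 3.08577078e-01 1.59705408e+00 2.49377901e-04
 1.23591452e+00 2.03582759e+00]
```

View pics/w1.png

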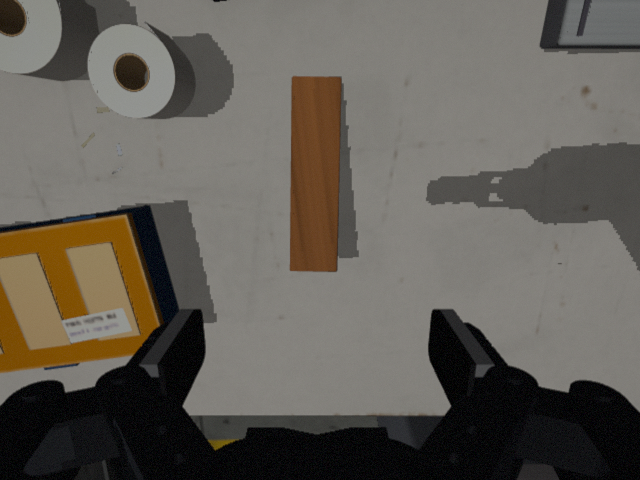

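The wedge shows at columns 291–341, rows 76–272, thick end at the bottom, which agrees with the measured pose (0.531, 0.265, yaw −0.015). I'll grasp it at its centre of mass and place it.

```bash
python3 - <<'E'
from h import *
from scipy.spatial.transform import Rotation as R
Q=lambda a:(R.from_rotvec([0,0,a])*R.from_quat([1,0,0,0])).as_quat().tolist()
g=[0.5037,0.2658]
bot.move_to(g+[0.12],Q(-0.015)); bot.move_straight(g+[0.031],velocity=0.1)
close(30); s=sensors.sense(); print(s["gripper_width"],s["gripper_force"],s["ee_pos"])
bot.move_straight(g+[0.11]); s=sensors.sense(); print(s["gripper_width"],s["force"])
t=[0.490-0.027,-0.0215]   # toe ~60 mm short of the edge
bot.move_to(t+[0.11],Q(0)); bot.move_straight(t+[0.045],velocity=0.1); bot.move_straight(t+[0.0315],velocity=0.03)
s=sensors.sense(); print(s["force"],s["ee_pos"],s["gripper_width"])
release(); bot.hold(0.3); bot.move_straight(t+[0.13]); bot.move_straight([0.42,-0.0215,0.22])
s=sensors.sense(); p=optics.grab_frame("wrist"); save(p,"w2")
T=np.eye(4);T[:3,:3]=R.from_quat(s["orientation"]).as_matrix();T[:3,3]=s["ee_pos"]
W=cloud(p,T@np.array(p["tool_from_camera"]))
r=spotter.regions_of(p,"wedge")[0]; X=W[r["region"]&(p["z_map"]>0)]; X=X[X[:,2]>0.0015]
print(r["conf"],cv2.minAreaRect((X[:,:2]*1000).astype(np.float32)),np.percentile(X[:,2],[1,99]))
A=np.c_[X[:,:2],np.ones(len(X))];c=np.linalg.lstsq(A,X[:,2],rcond=None)[0];print(c)
X=W.reshape(-1,3);X=X[(p["z_map"]>0).ravel()&(X[:,2]>0.035)&(X[:,0]>0.6)&(abs(X[:,1]+.02)<.13)]
if len(X): print("scale front x",np.percentile(X[:,0],[0.5,2]),"y",X[:,1].min(),X[:,1].max())
print(s["clock"])
E
```

```text
0.04313538902980985 31.869152504950762 [0.50398819 0.2659431  0.03150024]
0.04308842259176115 [-0.03692401  0.02814022 -1.31395314]
[-0.06935495  0.05293487  2.79045524] [ 0.46282617 -0.0215289   0.03151515] 0.04323887136242656
0.86 ((489.7752685546875, -22.089683532714844), (169.69229125976562, 44.102684020996094), 0.3012443482875824) [0.0020571  0.03548269]
[-0.20028829 -0.00139181  0.11675437]
10.8333
```

View pics/w2.png

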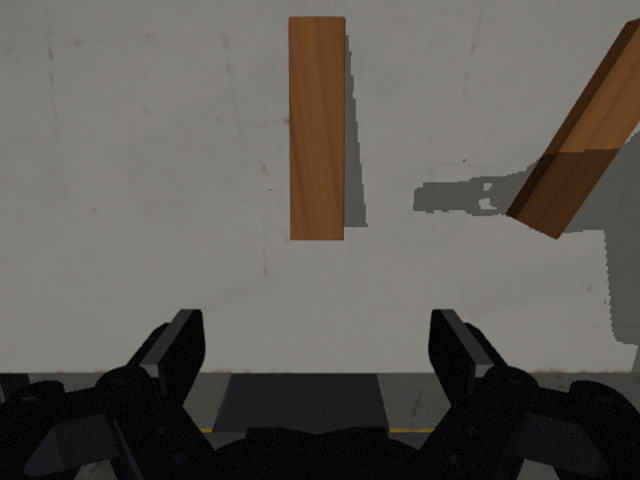

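The wedge lies square at columns 290–345, rows 16–240, centred on (0.490, −0.022) and released. Next I push it most of the way with closed fingers and measure the tilt.

```bash
cat >> h.py <<'E'
def tilt():
    p=optics.grab_frame("top"); W=cloud(p).reshape(-1,3)
    m=(W[:,0]>0.65)&(W[:,0]<0.75)&(abs(W[:,1]+.0215)<.08)&(W[:,2]>0.03)&(W[:,2]<0.075)
    X=W[m];c=np.linalg.lstsq(np.c_[X[:,:2],np.ones(len(X))],X[:,2],rcond=None)[0]
    Y=W[(abs(W[:,0]-.7)<.2)&(abs(W[:,1]+.0215)<.14)&(W[:,2]>0.035)&(W[:,2]<.12)]; C=Y[Y[:,2]>.085]
    b=(W[:,0]>0.45)&(W[:,0]<0.62)&(W[:,1]>.06)&(W[:,1]<.14)&(abs(W[:,2])<.01)
    B=W[b]; d=np.linalg.lstsq(np.c_[B[:,:2],np.ones(len(B))],B[:,2],rcond=None)[0]
    print("tilt",c[:2].round(4),"n",len(X),"panz",np.median(X[:,2]).round(4),"bench slope",d[:2].round(4),"console",np.round(np.percentile(C[:,0],[1,99]),3),np.round(np.percentile(C[:,1],[1,99]),3))
    return p,W
E
python3 - <<'E'
from h import *
tilt()
y=-0.0221
close(30)
bot.move_to([0.365,y,0.15],[1,0,0,0]); bot.move_straight([0.365,y,0.033])
for x in (0.40,0.45,0.50,0.525,0.54):
    bot.move_straight([x,y,0.033],velocity=0.05); s=sensors.sense(); print(x,np.round(s["force"],2),s["ee_pos"].__getitem__(0))
p,W=tilt(); save(p,"t2"); print(sensors.sense()["clock"])
E
```

```text
tilt [0.0984 0.001 ] n 3243 panz 0.053 bench slope [-0.     -0.0015] console [0.775 0.815] [-0.114  0.071]
0.4 [-0.5   0.99  0.29] 0.39974295914268987
0.45 [-0.26 -0.36 -0.48] 0.44981964210189973
0.5 [-0.84  0.33 -0.4 ] 0.50044698108953
0.525 [-0.29  0.63 -0.45] 0.5259654309673457
0.54 [ 0.04 -0.36  0.58] 0.5408742314476287
tilt [ 0.0253 -0.0003] n 3272 panz 0.0602 bench slope [ 0.0004 -0.0084] console [0.781 0.821] [-0.114  0.071]
17.4333
```

View pics/t2.png

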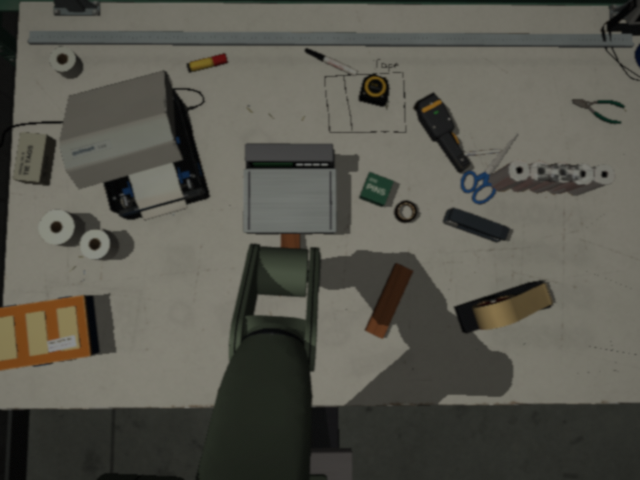

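The arm is behind the wedge, and a short piece of wood still shows in front of the scale at (290, 240). The tilt is down to 0.025, which means about 20 mm more.

```bash
python3 - <<'E'
from h import *
y=-0.0221; x=0.5405
for k in range(3):
    p,W=tilt()
    X=W[(W[:,0]>0.65)&(W[:,0]<0.75)&(abs(W[:,1]+.0215)<.08)&(W[:,2]>0.03)&(W[:,2]<0.075)]
    t=np.linalg.lstsq(np.c_[X[:,:2],np.ones(len(X))],X[:,2],rcond=None)[0][0]
    if t<0.003: break
    x=min(x+800e-3*t*(0.8 if k==0 else 1),0.566)
    bot.move_straight([x,y,0.033],velocity=0.03); bot.hold(0.3); print(x,sensors.sense()["ee_pos"][0])
x=sensors.sense()["ee_pos"][0]
bot.move_straight([x-0.06,y,0.033],velocity=0.08); bot.move_straight([x-0.12,y,0.15]); bot.move_to([0.40,-0.0221,0.25],[1,0,0,0]); bot.hold(0.5)
p,W=tilt(); save(p,"t3"); W=W.reshape(480,640,3)
r=spotter.regions_of(p,"wedge")
for r in r[:1]:
    X=W[r["region"]]; X=X[X[:,2]>.002]; print(r["conf"],np.percentile(X,[1,99],axis=0).round(3))
print(sensors.sense()["clock"])
E
```

```text
tilt [ 0.0252 -0.0009] n 3279 panz 0.0602 bench slope [0.0027 0.0047] console [0.781 0.822] [-0.114  0.071]
0.5566375932936111 0.5570196111279435
tilt [ 0.0063 -0.0006] n 3261 panz 0.0622 bench slope [-0.0022 -0.0144] console [0.782 0.824] [-0.114  0.071]
0.5616932969084177 0.5612462238654183
tilt [ 0.0027 -0.0005] n 3240 panz 0.0626 bench slope [-0.0006 -0.0061] console [0.783 0.824] [-0.114  0.071]
tilt [ 0.0028 -0.0013] n 3242 panz 0.0626 bench slope [0.0003 0.0021] console [0.783 0.824] [-0.114  0.071]
0.72 [[ 0.638 -0.121  0.047]
 [ 0.823  0.078  0.108]]
22.25
```

View pics/t3.png

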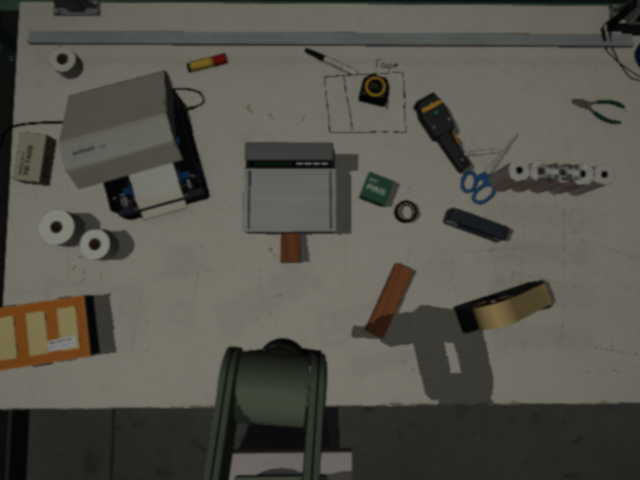

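The wedge stands out about 65 mm at columns 281–300, rows 233–262, centred under the scale. The tilt is 0.003 rad and the arm is clear, so I'm handing in.

```bash
python3 -c "
from h import *
print(ticket.hand_in())"
```

```text
the job is handed in; nothing more can be done
None
```

The job is handed in (no verdict was returned): the scale stands on the wedge, level to about 0.003 rad by the overhead camera, with the arm clear and no bystander visibly moved.

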